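Find the page weight with the rough sole

TASK

Three look-alike stone page weights stand on the near part of the marble slab: one has a rough sole, two are polished. Slide every one of them along the slab, not lifted, right across the brass strip to the far part, and feel which one drags. Then set the rough one down gently, flat on the sloping recipe board, where only it will stay put; leave the other two standing on the slab wholly past the strip, and do not disturb the other kitchen things.

Things in the scene. Friction and masses are not known exactly. Their poses are not given: they have to be found in the camera images.
- stone_a_mid (a point): one of three stone weights that look alike: grey round stone foot 90 mm wide, 30 mm high, with an upright round beech knob, 36 mm wide, from 30 to 84 mm above the sole. The point is on the axis, half-way up, 42 mm above the sole; z is up when it stands. The names are in no order: whether the unseen sole is rough or polished can only be felt by sliding
- stone_b_mid (a point): one of three stone weights that look alike: grey round stone foot 90 mm wide, 30 mm high, with an upright round beech knob, 36 mm wide, from 30 to 84 mm above the sole. The point is on the axis, half-way up, 42 mm above the sole; z is up when it stands. The names are in no order: whether the unseen sole is rough or polished can only be felt by sliding
- stone_c_mid (a point): one of three stone weights that look alike: grey round stone foot 90 mm wide, 30 mm high, with an upright round beech knob, 36 mm wide, from 30 to 84 mm above the sole. The point is on the axis, half-way up, 42 mm above the sole; z is up when it stands. The names are in no order: whether the unseen sole is rough or polished can only be felt by sliding
- stone_a: the stone of stone_a_mid as a whole, origin at the centre of its sole. About 0.5 to 0.7 kg; a rough sole drags with about 0.6 of the load on it, a polished one with about 0.1 of it
- stone_b: the stone of stone_b_mid as a whole, origin at the centre of its sole. About 0.5 to 0.7 kg; a rough sole drags with about 0.6 of the load on it, a polished one with about 0.1 of it
- stone_c: the stone of stone_c_mid as a whole, origin at the centre of its sole. About 0.5 to 0.7 kg; a rough sole drags with about 0.6 of the load on it, a polished one with about 0.1 of it
- slab: fixed white marble slab, 280 mm (its x) by 380 mm (its y), 20 mm thick, flat top; origin at the centre of its underside. Its x points away from the robot, from the near part (where the stones start, some 70 mm before the strip) to the far part, y to the robot's left, z up. A flush brass strip 6 mm wide runs along y through the middle (x = 0)
- strip_mid (a point): the middle of the brass strip, on the slab's top surface, 20 mm above its underside
- board: fixed dark wooden recipe board on a low stand, sloping at 0.28 rad (16 degrees) with its low side towards the robot and no ledge; origin on the table under the middle of the slope, z up
- board_top: the board's sloping face, smooth wood, 200 mm up the slope (its x) by 180 mm across (its y), 12 mm thick; origin at the centre of the face, 41 mm above the table; x points up the slope and away from the robot, z square out of the face
- bowl: bystander: steel bowl, 200 mm wide and 75 mm high, with a green plastic clip on its rim; origin at the centre of its underside
- spoon: bystander: white ceramic spoon lying on the block, 200 mm long
- plate_0: bystander: lower of two stacked melamine plates, 220 mm wide, 18 mm high
- plate_1: bystander: upper of the two stacked melamine plates, 200 mm wide
- jar: bystander: glass jar with hinged clamp lid, 90 mm wide, about 145 mm high; origin at the centre of its underside
- rolling_pin: bystander: thin birch rolling pin lying on the block beyond the slab, 360 mm long, 28 mm thick
Mind the look-alikes: they are no part of the job. What is shaped like the stone_b but black or red is not meant. What is shaped like the stone_a but blue is not meant.

How it is judged:
On the way, in this order (a step that is already met when the one before it is completed fails the run):
1. a first stone is being slid over the brass strip, resting on the slab (((x of stone_a_mid in the frame of slab between -0.025 and 0.025 m and z of stone_a_mid in the frame of slab between 0.056 and 0.067 m and contact force between stone_a and slab above 0.5 N and linear speed of stone_a above 0.008 m/s) or (x of stone_b_mid in the frame of slab between -0.025 and 0.025 m and z of stone_b_mid in the frame of slab between 0.056 and 0.067 m and contact force between stone_b and slab above 0.5 N and linear speed of stone_b above 0.008 m/s) or (x of stone_c_mid in the frame of slab between -0.025 and 0.025 m and z of stone_c_mid in the frame of slab between 0.056 and 0.067 m and contact force between stone_c and slab above 0.5 N and linear speed of stone_c above 0.008 m/s))), for 0.1 s.
2. all three stones stand on the far part of the slab, wholly past the strip (x of stone_a_mid in the frame of slab between 0.042 and 0.135 m and y of stone_a_mid in the frame of slab between -0.185 and 0.185 m and z of stone_a_mid in the frame of slab between 0.056 and 0.067 m and angle between each of stone_a_mid, stone_b_mid, stone_c_mid's own z axis and vertical below 0.1 rad and x of stone_b_mid in the frame of slab between 0.042 and 0.135 m and y of stone_b_mid in the frame of slab between -0.185 and 0.185 m and z of stone_b_mid in the frame of slab between 0.056 and 0.067 m and x of stone_c_mid in the frame of slab between 0.042 and 0.135 m and y of stone_c_mid in the frame of slab between -0.185 and 0.185 m and z of stone_c_mid in the frame of slab between 0.056 and 0.067 m), for 0.1 s.
At the end, for the whole second after the job is handed in: One stone (only the rough one can stay there) rests flat (0.1 rad) on the board's face with its foot no more than 10 mm over its edges; the other two stand upright (0.1 rad) on the slab, centres at least 42 mm past the strip's middle; all are at rest (linear speed of each of stone_a, stone_b, stone_c below 0.02 m/s and ((x of stone_a_mid in the frame of board_top between -0.065 and 0.065 m and y of stone_a_mid in the frame of board_top between -0.055 and 0.055 m and z of stone_a_mid in the frame of board_top between 0.036 and 0.048 m and angle between the z axis of stone_a_mid and the z axis of board_top, either way round below 0.1 rad and x of stone_b_mid in the frame of slab between 0.042 and 0.135 m and y of stone_b_mid in the frame of slab between -0.185 and 0.185 m and z of stone_b_mid in the frame of slab between 0.056 and 0.067 m and angle between each of stone_b_mid, stone_c_mid's own z axis and vertical below 0.1 rad and x of stone_c_mid in the frame of slab between 0.042 and 0.135 m and y of stone_c_mid in the frame of slab between -0.185 and 0.185 m and z of stone_c_mid in the frame of slab between 0.056 and 0.067 m) or (x of stone_b_mid in the frame of board_top between -0.065 and 0.065 m and y of stone_b_mid in the frame of board_top between -0.055 and 0.055 m and z of stone_b_mid in the frame of board_top between 0.036 and 0.048 m and angle between the z axis of stone_b_mid and the z axis of board_top, either way round below 0.1 rad and x of stone_a_mid in the frame of slab between 0.042 and 0.135 m and y of stone_a_mid in the frame of slab between -0.185 and 0.185 m and z of stone_a_mid in the frame of slab between 0.056 and 0.067 m and angle between each of stone_a_mid, stone_c_mid's own z axis and vertical below 0.1 rad and x of stone_c_mid in the frame of slab between 0.042 and 0.135 m and y of stone_c_mid in the frame of slab between -0.185 and 0.185 m and z of stone_c_mid in the frame of slab between 0.056 and 0.067 m) or (x of stone_c_mid in the frame of board_top between -0.065 and 0.065 m and y of stone_c_mid in the frame of board_top between -0.055 and 0.055 m and z of stone_c_mid in the frame of board_top between 0.036 and 0.048 m and angle between the z axis of stone_c_mid and the z axis of board_top, either way round below 0.1 rad and x of stone_a_mid in the frame of slab between 0.042 and 0.135 m and y of stone_a_mid in the frame of slab between -0.185 and 0.185 m and z of stone_a_mid in the frame of slab between 0.056 and 0.067 m and angle between each of stone_a_mid, stone_b_mid's own z axis and vertical below 0.1 rad and x of stone_b_mid in the frame of slab between 0.042 and 0.135 m and y of stone_b_mid in the frame of slab between -0.185 and 0.185 m and z of stone_b_mid in the frame of slab between 0.056 and 0.067 m))); the robot touches nothing.
It fails at once if a stone is lifted more than 15 mm off the near part of the slab, short of the strip ((x of stone_a_mid in the frame of slab between -0.11 and -0.02 m and y of stone_a_mid in the frame of slab between -0.17 and 0.17 m and z of stone_a_mid in the frame of slab between 0.077 and 0.11 m) or (x of stone_b_mid in the frame of slab between -0.11 and -0.02 m and y of stone_b_mid in the frame of slab between -0.17 and 0.17 m and z of stone_b_mid in the frame of slab between 0.077 and 0.11 m) or (x of stone_c_mid in the frame of slab between -0.11 and -0.02 m and y of stone_c_mid in the frame of slab between -0.17 and 0.17 m and z of stone_c_mid in the frame of slab between 0.077 and 0.11 m)).
It fails at once if a stone is tipped over (by more than 0.6 rad) (angle between any of stone_a_mid, stone_b_mid, stone_c_mid's own z axis and vertical above 0.6 rad).
It fails at once if a stone slides off the board or is put down on the butcher block (height (world z) of any of stone_a_mid, stone_b_mid, stone_c_mid below 0.056 m).
It fails at once if a stone is dropped or banged onto the board (over 80 N) (contact force between any of stone_a, stone_b, stone_c and board_top above 80 N).
It fails at once if another kitchen thing is moved by more than 30 mm (distance of any of bowl, spoon, plate_0, plate_1, jar, rolling_pin from where it was at the start of the episode above 0.03 m).
It also fails if it takes over 72 s, if anything falls off the work surface, if the arm or the gripper's body presses on something with over 40 N, if the wrist force passes 120 N, or if a joint passes its speed limit or range.

ROBOT

A 6-joint arm with a two-finger parallel gripper is mounted at the origin on the work surface. World frame = base frame: x ahead of the robot, y to its left, z up, the work surface at z = 0. Lengths are in m, angles in rad, forces in N, time in s.
With the tool pointing down it reaches from about 0.325 to 0.875 m from the base axis. Payload 4.4 kg.
Tool frame: the origin (TCP) lies between the finger pads; the fingertips stand 19 mm ahead of it and the grasp point (between the pads) is the TCP; z points along the fingers, x is the direction in which the jaws open and shut, and the axes are right-handed (so a half turn about z gives the same grasp; the last joint's range is limited). The gripper opens to 85 mm and grips with 20 to 120 N. Pads are 22 mm wide; open, the fingers measure 114 mm over their backs; the gripper's body (76 mm by 85 mm) begins 54 mm behind the grasp point. The pads swing forward as they close: fully open they stand 13 mm farther back than shut.
Start: joints at [-0.15, 0.207, 1.542, -0, 1.393, -0.15], TCP at [0.575, -0, 0.25] pointing down, gripper open.
Joint ranges: [-2.73, 2.73], [-0.86, 2.22], [0.23, 2.46], [-1.11, 4.25], [0.08, 2.63], [-2.82, 2.82]. Speed limits (rad/s): [2.79, 2.79, 3.14, 3.14, 3.14, 3.14].

INTERFACE

Orientations are given as a unit quaternion [w, x, y, z].
In Python, from workcell import env gives the robot as it stands. The module is installed in compiled form; this text tells all that it offers.
- The arm moves only by the shell command python3 -m crank 'ROWS' [OPENING]. ROWS is JSON, a list that holds one entry, the list of rows, each a list of 6 numbers: the shift along the tool's x, y, z in cm, then the turn, a rotation vector about the tool's x, y, z in degrees. A call has 1 to 12 rows; each row shifts and turns the pose as measured when the row begins, along the tool's axes as they then stand; what a row does not reach is not made up. A row lasts 1/10 s, in which the tool goes at most 50 mm and 8.59 degrees, less where a joint would pass 70% of its speed; a pose out of reach is approached as far as the arm can. A call with a gripper value outside its range is refused whole. OPENING is the closure, from 0 (fully open) to 1 (shut), set as the call begins (- or left out, the last holds). The fingers move at their own pace and stop on an object; the grip force is fixed at half the most. Time passes only in rows, so rows that do not move let the fingers close. It gives the time, the measured TCP pose, the force and the opening at its end, in the units of the state.
- env.state(): the state, without advancing time (a new reading comes with each control period).
- env.get_image(name): name is "scene" or "side" or "wrist"; returns the picture (400x640x3 uint8, red, green, blue); there is no depth.
- env.camera_info(name): a dict with "mtx" (3x3 intrinsics, pixels), "R" (3x3) and "t" (3): a world point X has camera coordinates R X + t. Camera axes: x right, y down, z forward; pixel columns grow to the right and rows downward; lengths in m; the calibration is good to about 2 mm. A picture is of the moment at which its call begins: read the wrist's pose just before it. camera_info takes no time and is no camera call; for the wrist camera it gives the pose at the moment of the call.
- env.finish_job(): hands the job in, once; it reports no verdict.
Trained networks look in the newest picture that a camera, given by its name, has taken for a name from the list of things; names that differ only in an ending like _2 or _b are one class to them, and where a whole thing is asked for, a point or a joint stands for the part that bears it (a point fixed in the world has none). Each returns a list of dicts, best first, with "conf" (0 to 1); they miss things now and then, are a little off and sometimes report something else, mostly with a low value. They report only what shows in the picture. A call takes as long as a camera call. They do not tell look-alikes from the thing itself.
- env.outline_of(camera, label): "region" (400x640 bool, what is visible of it) and "location" ([column, row] in pixels, amid what is visible of it).
The state is a dict: "time_s": time; "joints": joint angles; "dq": joint speeds; "tau": joint torques, N m; "tool_pos": TCP position; "tcp_rot": TCP orientation; "wrist_force": force on the tool from outside, world axes, zero at the start; "ft_torque": the same for the moment, N m; "finger_gap": finger opening in m.
Only numpy, scipy, OpenCV 4.12 (cv2) and the standard library are available. Lean on these libraries where they do the work, as an engineer would, in place of code of your own. Each camera call takes 0.05 s, during which the arm holds its last target.

## Working session

There is one attempt and no reset: what is moved stays moved. The work goes in short steps, Python scripts to look and compute and a shell command to move; the robot and the scene stay as the last step left them, time stands still between calls to the robot, and variables do not carry over. Pictures are saved under pics/ and viewed, and the job is handed in when it is done.

```bash
mkdir -p pics
python3 - <<'E'
from workcell import env
import cv2
s=env.state(); print(s)
for n in ("scene","side","wrist"):
    im=env.get_image(n); cv2.imwrite(f"pics/{n}0.png",im[:,:,::-1])
    ci=env.camera_info(n); print(n,ci)
E
```

```text
{'time_s': 0.0, 'joints': array([-1.50541254e-01,  2.07438827e-01,  1.54300327e+00,  3.75263158e-06,
        1.39348359e+00, -1.50496156e-01]), 'dq': array([ 0.0006453 , -0.0010988 , -0.00025235,  0.00116461, -0.00122432,
       -0.00034541]), 'tau': array([ 4.44781954e-04, -3.83034396e+01, -2.91594708e+01, -2.26178481e-04,
        1.06274080e-02,  5.83859855e-05]), 'tool_pos': array([5.74268872e-01, 7.69775193e-05, 2.49091630e-01]), 'tcp_rot': array([-1.76746204e-04,  9.99999319e-01, -2.28817533e-05, -1.15305206e-03]), 'wrist_force': array([ 0.27634127, -0.57996044,  0.2817196 ]), 'ft_torque': array([ 0.01717666, -0.00996505,  0.00424892]), 'finger_gap': 0.08565585229979099}
scene {'mtx': array([[455.07501573,   0.        , 325.45603178],
       [  0.        , 455.07501573, 201.86099045],
       [  0.        ,   0.        ,   1.        ]]), 'R': array([[ 0.5258723 ,  0.85054134,  0.00614525],
       [ 0.63959316, -0.39066402, -0.66204397],
       [-0.56069503,  0.35208104, -0.74943981]]), 't': array([-0.23573985, -0.30438456,  1.79411109])}
side {'mtx': array([[480.77318821,   0.        , 320.28803486],
       [  0.        , 480.77318821, 203.98318424],
       [  0.        ,   0.        ,   1.        ]]), 'R': array([[ 9.99307925e-01, -3.71967621e-02, -2.66440192e-04],
       [-2.78773329e-02, -7.44156475e-01, -6.67423401e-01],
       [ 2.46277162e-02,  6.66968922e-01, -7.44678409e-01]]), 't': array([-0.52517782,  0.04383174,  1.69144844])}
wrist {'mtx': array([[323.12971469,   0.        , 321.35527104],
       [  0.        , 323.12971469, 200.11466733],
       [  0.        ,   0.        ,   1.        ]]), 'R': array([[ 0.99999759,  0.00111074, -0.00189473],
       [ 0.00157795, -0.96340756,  0.26803616],
       [-0.00152768, -0.26803851, -0.96340699]]), 't': array([-0.57359314, -0.03567651,  0.37827049])}
```

View pics/scene0.png

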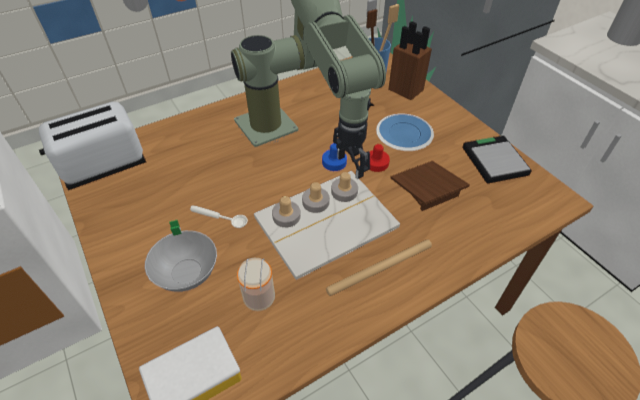

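View pics/side0.png

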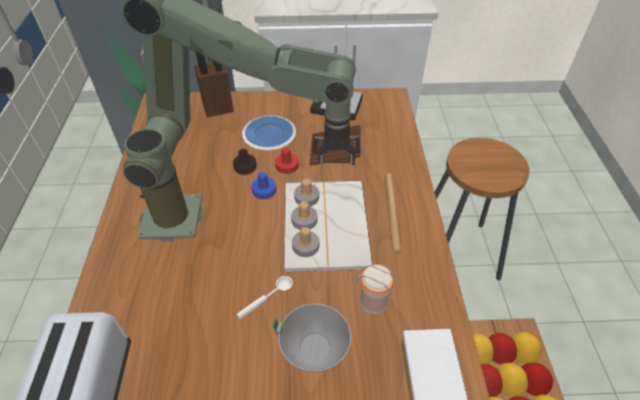

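View pics/wrist0.png

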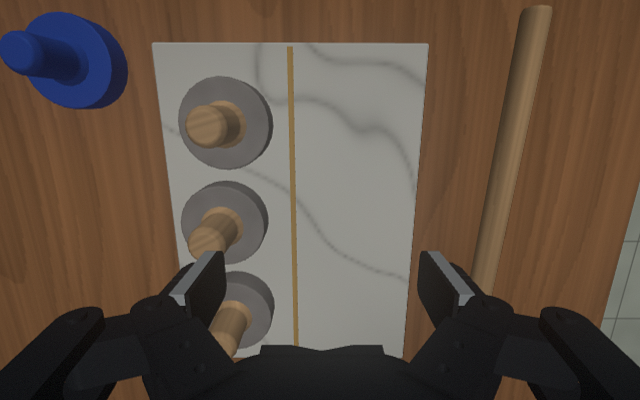

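The scene image shows three grey stones, at (286,209), (316,197) and (345,187), on the near part of the slab. The side view shows the same three at (306,193), (304,216) and (306,242). The blue, red and black look-alikes are off the slab. Next I'll localise everything.

```bash
cat > h.py <<'E'
from workcell import env
import numpy as np, cv2
def ray(n,px,ci=None):
    ci=ci or env.camera_info(n); R,t,K=ci["R"],ci["t"],ci["mtx"]
    c=-R.T@t; d=R.T@np.linalg.solve(K,[px[0],px[1],1.]); return c,d
def atz(n,px,z,ci=None):
    c,d=ray(n,px,ci); return c+d*(z-c[2])/d[2]
def proj(n,X,ci=None):
    ci=ci or env.camera_info(n); p=ci["mtx"]@(ci["R"]@np.asarray(X,float)+ci["t"]); return p[:2]/p[2]
E
python3 - <<'E'
from h import *
np.set_printoptions(precision=4,suppress=True)
for n in ("scene","side","wrist"):
    env.get_image(n)
    for l,z in (("stone_a",.05),("slab",.02),("board_top",.041),("bowl",.04),("jar",.07),("rolling_pin",.014),("plate_1",.02)):
        for d in env.outline_of(n,l):
            if d["conf"]<.3: continue
            r=d["region"]; ys,xs=np.nonzero(r)
            out=""
            if l in("slab","board_top"):
                c=cv2.findContours(r.astype(np.uint8),0,2)[0]; c=max(c,key=cv2.contourArea)
                out=cv2.approxPolyDP(c,6,True)[:,0].tolist()
            print(n,l,round(d["conf"],2),np.round(d["location"]),(xs.min(),xs.max(),ys.min(),ys.max()),atz(n,d["location"],z),out)
E
```

```text
scene stone_a 0.96 [316. 199.] (np.int64(302), np.int64(329), np.int64(182), np.int64(212)) [ 0.4782 -0.054   0.05  ] 
scene stone_a 0.79 [380. 160.] (np.int64(370), np.int64(388), np.int64(144), np.int64(171)) [0.4402 0.2296 0.05  ] 
scene stone_a 0.79 [333. 158.] (np.int64(322), np.int64(347), np.int64(144), np.int64(170)) [0.342  0.0949 0.05  ] 
scene stone_a 0.76 [341. 188.] (np.int64(332), np.int64(357), np.int64(172), np.int64(201)) [0.4787 0.0404 0.05  ] 
scene stone_a 0.75 [289. 214.] (np.int64(271), np.int64(300), np.int64(196), np.int64(226)) [ 0.4903 -0.1609  0.05  ] 
scene slab 0.62 [327. 229.] (np.int64(254), np.int64(399), np.int64(171), np.int64(278)) [ 0.582  -0.0778  0.02  ] [[352, 171], [358, 193], [348, 202], [330, 193], [338, 176], [321, 184], [330, 202], [319, 213], [303, 207], [303, 191], [291, 196], [301, 216], [290, 227], [276, 224], [273, 205], [254, 212], [295, 278], [398, 226]]
scene board_top 0.56 [425. 182.] (np.int64(391), np.int64(469), np.int64(161), np.int64(204)) [0.5963 0.3036 0.041 ] [[391, 176], [424, 204], [469, 185], [434, 161]]
scene bowl 0.92 
[... 2923 characters left out ...]
3 0.05  ] 
wrist stone_a 0.65 [243. 312.] (np.int64(209), np.int64(273), np.int64(272), np.int64(355)) [ 0.4846 -0.1563  0.05  ] 
wrist stone_a 0.57 [226. 220.] (np.int64(181), np.int64(267), np.int64(181), np.int64(263)) [ 0.4736 -0.0443  0.05  ] 
wrist slab 0.59 [325. 173.] (np.int64(151), np.int64(425), np.int64(43), np.int64(357)) [0.5784 0.0003 0.02  ] [[152, 43], [179, 268], [196, 261], [179, 225], [194, 191], [235, 180], [266, 207], [259, 247], [225, 270], [260, 278], [274, 311], [262, 339], [233, 356], [256, 354], [262, 344], [323, 350], [372, 343], [400, 357], [425, 45]]
wrist rolling_pin 0.92 [510. 140.] (np.int64(469), np.int64(550), np.int64(6), np.int64(294)) [0.782 0.036 0.014]
```

Run:
```python
from h import *
np.set_printoptions(precision=4,suppress=True)
P={"wrist":[(153,43),(428,43)],"side":[(286,184),(362,182),(371,263),(285,269)],"scene":[(254,215),(295,272),(398,223)]}
for n,l in P.items():
    for p in l: print(n,p,atz(n,p,.02))
for n,p in (("wrist",(290,46)),("wrist",(295,345)),("side",(324,183)),("side",(327,267))): print("strip",n,p,atz(n,p,.02))
a=cv2.imread("pics/side0.png")[165:275,275:385]; b=cv2.imread("pics/scene0.png")[160:280,250:400]
a=cv2.resize(a,None,fx=5,fy=5,interpolation=2);cv2.imwrite("pics/cside.png",a)
b=cv2.resize(b,None,fx=4,fy=4,interpolation=2);cv2.imwrite("pics/cscene.png",b)
c=cv2.imread("pics/side0.png")[110:180,290:380]; cv2.imwrite("pics/cb.png",cv2.resize(c,None,fx=6,fy=6))
```

```text
wrist (153, 43) [0.4059 0.1321 0.02  ]
wrist (428, 43) [0.6812 0.1324 0.02  ]
side (286, 184) [0.4039 0.1247 0.02  ]
side (362, 182) [0.6844 0.1245 0.02  ]
side (371, 263) [ 0.6787 -0.2376  0.02  ]
side (285, 269) [ 0.4046 -0.2503  0.02  ]
scene (254, 215) [ 0.4116 -0.2472  0.02  ]
scene (295, 272) [ 0.6681 -0.2399  0.02  ]
scene (398, 223) [0.6793 0.1275 0.02  ]
strip wrist (290, 46) [0.543  0.1295 0.02  ]
strip wrist (295, 345) [ 0.5406 -0.2263  0.02  ]
strip side (324, 183) [0.5439 0.1246 0.02  ]
strip side (327, 267) [ 0.5376 -0.2477  0.02  ]
```

View pics/cside.png

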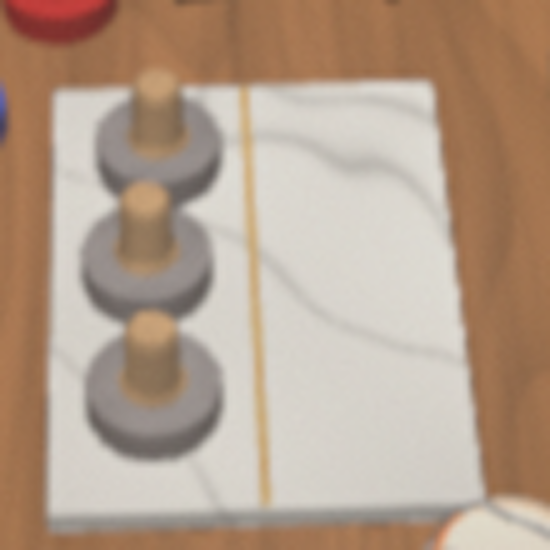

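View pics/cscene.png

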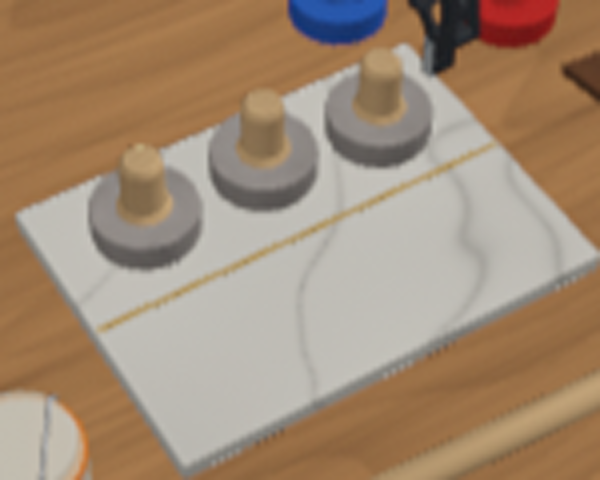

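The crops show three grey stones with beech knobs and the brass strip beyond them. Knob tops in the side view are at (306,181), (304,204) and (306,230). Those are the stones I want; blue, red and black aren't meant.

Run:
```python
from h import *
np.set_printoptions(precision=4,suppress=True)
for p in [(306.4,181.4),(304.4,204.2),(305.6,230)]: print("side",atz("side",p,.104))
for p in [(345,175.5),(315.8,185.5),(285,199.5)]: print("scene",atz("scene",p,.104))
for p in [(207,127),(207,238)]: print("wrist",atz("wrist",p,.104))
```

```text
side [0.4795 0.0525 0.104 ]
side [ 0.471 -0.053  0.104]
side [ 0.4731 -0.1624  0.104 ]
scene [0.4827 0.0519 0.104 ]
scene [ 0.4718 -0.051   0.104 ]
scene [ 0.4733 -0.1619  0.104 ]
wrist [0.4813 0.0542 0.104 ]
wrist [ 0.4722 -0.0429  0.104 ]
```

View pics/cb.png

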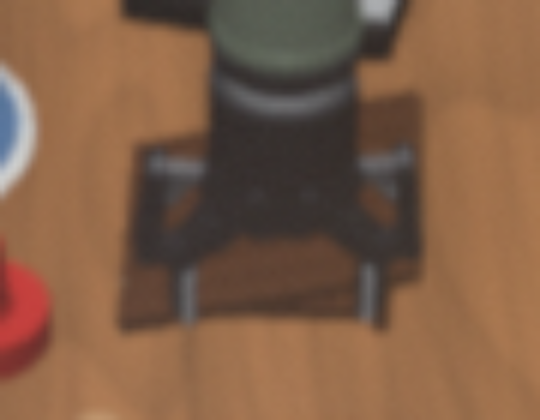

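```bash
python3 -m crank '[[[-3,-1.8,1,0,0,0],[-3,-1.8,1,0,0,0],[-3,-1.7,1,0,0,0],[0,0,1,0,0,0],[0,0,0,0,0,0],[0,0,0,0,0,0]]]' 0
python3 - <<'E'
from h import *
im=env.get_image("wrist"); cv2.imwrite("pics/w1.png",im[:,:,::-1]); print(env.state()["tool_pos"],proj("wrist",[.481,.053,.104]))
E
```

```text
time_s: 1.95
tool_pos: [0.4837, 0.0537, 0.2092]
tcp_rot: [0.0, 1.0, -0.001, 0.002]
wrist_force: [0.3, 1.0, 0.9]
finger_gap: 0.0856
[0.48397938 0.05354016 0.20930493] [317.34593546 205.7993978 ]
```

View pics/w1.png

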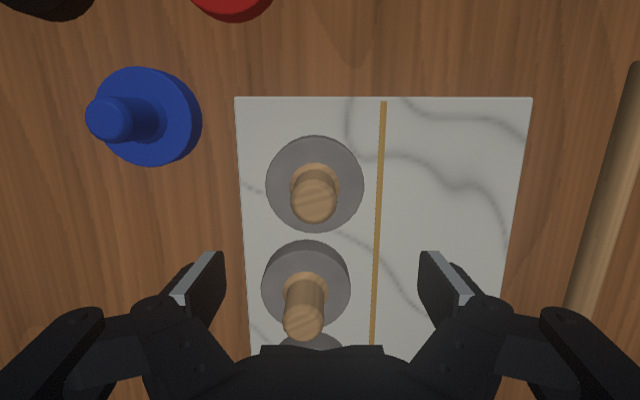

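Knob top is at (314,203), within 1 mm of the prediction. Descending and gripping.

```bash
python3 -m crank '[[[-0.4,0,3,0,0,0],[0,0,3,0,0,0],[0,0,3,0,0,0],[0,0,2.5,0,0,0],[0,0,1.4,0,0,0],[0,0,0,0,0,0]]]' 0
python3 -m crank '[[[0,0,0,0,0,0],[0,0,0,0,0,0],[0,0,0,0,0,0],[0,0,0,0,0,0],[0,0,0,0,0,0],[0,0,0,0,0,0],[0,0,0,0,0,0],[0,0,0,0,0,0]]]' 1
python3 - <<'E'
from h import *
s=env.state();print({k:s[k] for k in("tool_pos","wrist_force","ft_torque","finger_gap")})
im=env.get_image("wrist"); cv2.imwrite("pics/w2.png",im[:,:,::-1])
E
```

```text
time_s: 2.6
tool_pos: [0.4938, 0.0494, 0.0826]
tcp_rot: [0.001, 1.0, -0.003, 0.011]
wrist_force: [-0.2, 0.2, 0.7]
finger_gap: 0.0855
time_s: 3.4
tool_pos: [0.4954, 0.0485, 0.0856]
tcp_rot: [0.002, 1.0, -0.004, 0.011]
wrist_force: [-0.6, 0.8, -2.8]
finger_gap: 0.0349
{'tool_pos': array([0.49538856, 0.04854434, 0.0856457 ]), 'wrist_force': array([-0.64736876,  0.82115725, -2.79621526]), 'ft_torque': array([-0.04759503,  0.35789415, -0.04213372]), 'finger_gap': 0.034880280971802256}
```

View pics/w2.png

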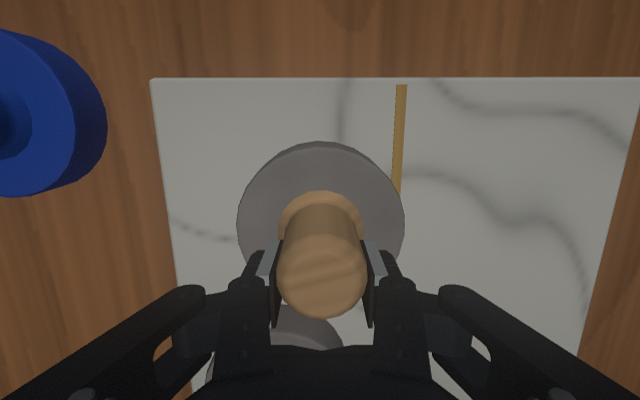

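The knob is gripped (image about (320,270), gap 35 mm). I'll level the tool and press down slightly before sliding.

```bash
python3 -m crank '[[[0,0,0.2,0,-1.2,0],[0,0,0,0,0,0],[0,0,0,0,0,0]]]'
```

```text
time_s: 3.75
tool_pos: [0.4976, 0.0485, 0.0856]
tcp_rot: [0.002, 1.0, -0.004, 0.002]
wrist_force: [-0.0, -0.3, -4.4]
finger_gap: 0.0349
```

```bash
python3 -m crank '[[[0,0,0.4,0,0,0],[0,0,0,0,0,0]]]'
```

```text
time_s: 3.95
tool_pos: [0.4985, 0.0485, 0.0859]
tcp_rot: [0.002, 1.0, -0.003, 0.002]
wrist_force: [0.2, 0.1, -5.7]
finger_gap: 0.0347
```

```bash
python3 -m crank '[[[0,0,0.4,0,0,0]]]'; python3 -m crank '[[[0,0,0.4,0,0,0]]]'
```

```text
time_s: 4.05
tool_pos: [0.4994, 0.0488, 0.0848]
tcp_rot: [0.001, 1.0, -0.003, 0.002]
wrist_force: [-15.5, 2.9, 41.0]
finger_gap: 0.0349
time_s: 4.15
tool_pos: [0.4994, 0.0488, 0.0848]
tcp_rot: [0.002, 1.0, -0.003, 0.001]
wrist_force: [-18.7, -0.1, 40.2]
finger_gap: 0.0345
```

```bash
for i in 1; do python3 -m crank '[[[0.6,0,0.1,0,0,0],[0.6,0,0.1,0,0,0],[0.6,0,0.1,0,0,0]]]'; python3 -m crank '[[[0.6,0,0.1,0,0,0],[0.6,0,0.1,0,0,0]]]'; done
```

```text
time_s: 4.45
tool_pos: [0.5125, 0.049, 0.0853]
tcp_rot: [0.002, 1.0, -0.002, -0.006]
wrist_force: [-17.7, -1.3, 25.4]
finger_gap: 0.0348
time_s: 4.65
tool_pos: [0.5194, 0.0492, 0.086]
tcp_rot: [0.002, 1.0, -0.002, -0.014]
wrist_force: [-14.6, -0.7, 21.2]
finger_gap: 0.0351
```

Load is about 27 N and drag 15 N, a ratio near 0.54, so this stone feels rough. I'll carry on with a small tilt correction.

```bash
python3 -m crank '[[[0.6,0,0.05,0,0.8,0],[0.6,0,0.05,0,0.8,0],[0.6,0,0.05,0,0.5,0]]]'; python3 -m crank '[[[0.6,0,0.05,0,0.4,0],[0.6,0,0.05,0,0.4,0],[0.6,0,0.05,0,0.4,0]]]'
```

```text
time_s: 4.95
tool_pos: [0.5335, 0.0495, 0.0851]
tcp_rot: [0.002, 1.0, -0.001, -0.002]
wrist_force: [-12.2, 0.4, 15.5]
finger_gap: 0.0348
time_s: 5.25
tool_pos: [0.546, 0.0499, 0.0849]
tcp_rot: [0.002, 1.0, -0.0, 0.001]
wrist_force: [-10.3, -0.3, 14.8]
finger_gap: 0.0351
```

```bash
python3 -m crank '[[[0.8,0,0.05,0,0.3,0],[0.8,0,0.05,0,0.3,0],[0.8,0,0.05,0,0.3,0],[0.8,0,0.05,0,0.3,0],[0.8,0,0.05,0,0.3,0],[0.8,0,0.05,0,0.3,0]]]'; python3 -m crank '[[[0.8,0,0.05,0,0.3,0],[0.8,0,0.05,0,0.3,0],[0.8,0,0.05,0,0.3,0],[0.8,0,0.05,0,0.3,0],[0.8,0,0.05,0,0.3,0]]]'
```

```text
time_s: 5.85
tool_pos: [0.5841, 0.0508, 0.0849]
tcp_rot: [0.002, 1.0, 0.001, 0.001]
wrist_force: [-9.7, -0.2, 12.4]
finger_gap: 0.0346
time_s: 6.35
tool_pos: [0.6167, 0.0513, 0.0849]
tcp_rot: [0.002, 1.0, 0.001, 0.001]
wrist_force: [-8.9, 0.0, 11.8]
finger_gap: 0.0348
```

```bash
python3 -m crank '[[[0.8,0,0.05,0,0.3,0],[0.7,0,0,0,0,0],[0,0,0,0,0,0]]]'; python3 -m crank '[[[0,0,0,0,0,0],[0,0,0,0,0,0],[0,0,0,0,0,0],[0,0,0,0,0,0],[0,0,-1,0,0,0],[0,0,-2,0,0,0],[0,0,-3,0,0,0],[0,0,-3,0,0,0],[0,0,0,0,0,0]]]' 0
```

```text
time_s: 6.65
tool_pos: [0.6306, 0.0515, 0.085]
tcp_rot: [0.002, 1.0, 0.002, 0.001]
wrist_force: [1.6, 0.4, 0.3]
finger_gap: 0.0347
time_s: 7.55
tool_pos: [0.6303, 0.0517, 0.1773]
tcp_rot: [0.002, 1.0, 0.001, 0.001]
wrist_force: [0.1, -0.6, 1.0]
finger_gap: 0.0856
```

```bash
python3 -m crank '[[[-3,2,0,0,0,0],[-4,2.5,0,0,0,0],[-4,2.5,0,0,0,0],[-3,2,0,0,0,0],[-1.5,1.2,0,0,0,0],[0,0,0,0,0,0],[0,0,0,0,0,0]]]'
python3 - <<'E'
from h import *
im=env.get_image("wrist"); cv2.imwrite("pics/w3.png",im[:,:,::-1]); print(env.state()["tool_pos"],proj("wrist",[.4715,-.051,.104]))
E
```

```text
time_s: 8.25
tool_pos: [0.4706, -0.0529, 0.1767]
tcp_rot: [0.002, 1.0, 0.002, 0.003]
wrist_force: [-0.0, -0.8, 1.1]
finger_gap: 0.0857
[ 0.47075112 -0.05276997  0.176697  ] [322.47062417 216.48434421]
```

View pics/w3.png

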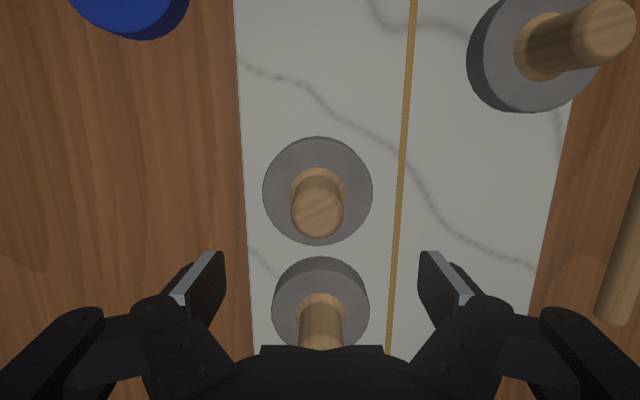

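Stone 2's knob top is at (318,213), which matches. Stone 1 is upright on the far part at top right.

```bash
python3 -m crank '[[[-0.3,0,2.5,0,0,0],[-0.2,-0.1,2.5,0,-0.3,0],[-0.2,-0.1,2.5,0,-0.3,0],[-0.1,-0.1,2,0,-0.3,0],[0,0,0,0,0,0]]]'
python3 -m crank '[[[0,0,0,0,0,0],[0,0,0,0,0,0],[0,0,0,0,0,0],[0,0,0,0,0,0],[0,0,0,0,0,0]]]' 1
```

```text
time_s: 8.8
tool_pos: [0.4705, -0.0481, 0.0805]
tcp_rot: [0.003, 1.0, 0.005, -0.001]
wrist_force: [-0.4, -0.0, 0.3]
finger_gap: 0.0852
time_s: 9.3
tool_pos: [0.4739, -0.0476, 0.0834]
tcp_rot: [0.004, 1.0, 0.006, 0.002]
wrist_force: [-0.8, -0.4, -5.0]
finger_gap: 0.0347
```

```bash
python3 -m crank '[[[0,0,0.2,0,0,0]]]'; python3 -m crank '[[[0.5,0,0.1,0,0.3,0],[0.6,0,0.1,0,0.3,0],[0.6,0,0.1,0,0.3,0]]]'; python3 -m crank '[[[0.6,0,0.1,0,0.3,0],[0.6,0,0.1,0,0.3,0],[0.6,0,0.1,0,0.3,0]]]'
```

```text
time_s: 9.4
tool_pos: [0.4744, -0.0477, 0.0829]
tcp_rot: [0.004, 1.0, 0.006, 0.002]
wrist_force: [-5.4, 2.8, 19.8]
finger_gap: 0.0353
time_s: 9.7
tool_pos: [0.491, -0.0481, 0.0835]
tcp_rot: [0.004, 1.0, 0.007, 0.009]
wrist_force: [-2.1, -0.4, 5.6]
finger_gap: 0.0348
time_s: 10.0
tool_pos: [0.5092, -0.0487, 0.084]
tcp_rot: [0.005, 1.0, 0.007, 0.015]
wrist_force: [-2.5, 0.5, 5.3]
finger_gap: 0.035
```

Drag is about 2.3 N on an 11.5 N load, much lower than stone 1, so this one is polished. Continuing, with the tilt levelled out.

```bash
python3 -m crank '[[[0.7,0,0.1,0,-0.6,0],[0.7,0,0.1,0,-0.6,0],[0.7,0,0.1,0,-0.5,0],[0.7,0,0.1,0,-0.3,0]]]'; python3 -m crank '[[[0.8,0,0.1,0,0,0],[0.8,0,0.1,0,0,0],[0.8,0,0.1,0,0,0],[0.8,0,0.1,0,0,0],[0.8,0,0.1,0,0,0]]]'
```

```text
time_s: 10.4
tool_pos: [0.5399, -0.049, 0.0831]
tcp_rot: [0.005, 1.0, 0.006, -0.002]
wrist_force: [-3.1, 0.3, 6.9]
finger_gap: 0.0348
time_s: 10.9
tool_pos: [0.5879, -0.0494, 0.083]
tcp_rot: [0.006, 1.0, 0.006, 0.001]
wrist_force: [-3.0, 0.5, 7.0]
finger_gap: 0.0345
```

```bash
python3 -m crank '[[[0.8,0,0.1,0,0,0],[0.8,0,0.1,0,0,0],[0.8,0,0.1,0,0,0]]]'; python3 -m crank '[[[0.8,0,0.05,0,0,0],[0.5,0,0,0,0,0],[0,0,0,0,0,0]]]';python3 -m crank '[[[0,0,0,0,0,0],[0,0,0,0,0,0],[0,0,0,0,0,0],[0,0,0,0,0,0],[0,0,-1,0,0,0],[0,0,-2,0,0,0],[0,0,-3,0,0,0],[0,0,-3,0,0,0],[0,0,0,0,0,0]]]' 0
```

```text
time_s: 11.2
tool_pos: [0.6153, -0.0493, 0.083]
tcp_rot: [0.006, 1.0, 0.006, 0.002]
wrist_force: [-2.5, 0.4, 7.1]
finger_gap: 0.0348
time_s: 11.5
tool_pos: [0.6313, -0.049, 0.0831]
tcp_rot: [0.006, 1.0, 0.006, 0.002]
wrist_force: [-0.5, -0.5, 3.7]
finger_gap: 0.0348
time_s: 12.4
tool_pos: [0.6294, -0.0478, 0.1753]
tcp_rot: [0.006, 1.0, 0.006, 0.001]
wrist_force: [1.2, -0.1, 1.0]
finger_gap: 0.0855
```

```bash
python3 -m crank '[[[-3,2.2,0,0,0,0],[-4,2.8,0,0,0,0],[-4,2.8,0,0,0,0],[-3,2.2,0,0,0,0],[-1.5,1.2,0,0,0,0],[0,0,0,0,0,0],[0,0,0,0,0,0]]]'
python3 - <<'E'
from h import *
im=env.get_image("wrist"); cv2.imwrite("pics/w4.png",im[:,:,::-1]); print(env.state()["tool_pos"],proj("wrist",[.4732,-.162,.104]))
E
```

```text
time_s: 13.1
tool_pos: [0.471, -0.1642, 0.1762]
tcp_rot: [0.007, 1.0, 0.007, 0.004]
wrist_force: [-0.1, 0.1, 0.3]
finger_gap: 0.0858
[ 0.47121577 -0.16401816  0.17616072] [324.34874621 215.53209937]
```

View pics/w4.png

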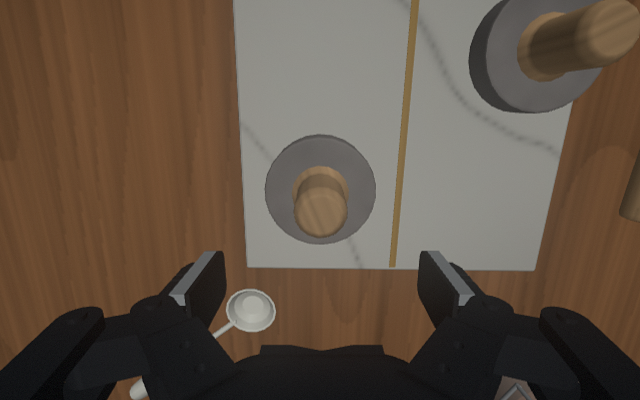

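Stone 3's knob top is at (321,212), aligned.

```bash
python3 -m crank '[[[-0.1,0,2.5,0,0,0],[-0.2,-0.1,2.5,0,-0.3,0],[-0.2,-0.1,2.5,0,-0.3,0],[-0.1,-0.1,2,0,-0.3,0],[0,0,0,0,0,0]]]'
python3 -m crank '[[[0,0,0,0,0,0],[0,0,0,0,0,0],[0,0,0,0,0,0],[0,0,0,0,0,0],[0,0,0,0,0,0]]]' 1
python3 -m crank '[[[0,0,0.2,0,0,0]]]'; python3 -m crank '[[[0.5,0,0.1,0,0,0],[0.6,0,0.1,0,0,0],[0.6,0,0.1,0,0,0]]]'
```

```text
time_s: 13.65
tool_pos: [0.4724, -0.1599, 0.0797]
tcp_rot: [0.008, 1.0, 0.011, -0.001]
wrist_force: [-0.2, -0.1, -0.3]
finger_gap: 0.0851
time_s: 14.15
tool_pos: [0.4754, -0.1593, 0.0823]
tcp_rot: [0.008, 1.0, 0.012, 0.001]
wrist_force: [-0.3, -0.1, -6.1]
finger_gap: 0.035
time_s: 14.25
tool_pos: [0.4759, -0.1595, 0.0821]
tcp_rot: [0.009, 1.0, 0.012, 0.001]
wrist_force: [-4.0, 3.4, 19.6]
finger_gap: 0.0347
time_s: 14.55
tool_pos: [0.4934, -0.1603, 0.0822]
tcp_rot: [0.01, 1.0, 0.012, 0.001]
wrist_force: [-2.6, 0.9, 7.2]
finger_gap: 0.0349
```

Stone 3 also reads about 0.2, so it's polished.

```bash
python3 -m crank '[[[0.8,0,0.1,0,0,0],[0.8,0,0.1,0,0,0],[0.8,0,0.1,0,0,0],[0.8,0,0.1,0,0,0],[0.8,0,0.1,0,0,0]]]'; python3 -m crank '[[[0.8,0,0.1,0,0,0],[0.8,0,0.1,0,0,0],[0.8,0,0.1,0,0,0],[0.8,0,0.1,0,0,0],[0.8,0,0.1,0,0,0]]]'
```

```text
time_s: 15.05
tool_pos: [0.537, -0.1614, 0.0822]
tcp_rot: [0.011, 1.0, 0.012, 0.001]
wrist_force: [-2.4, 0.0, 6.6]
finger_gap: 0.0346
time_s: 15.55
tool_pos: [0.5808, -0.1619, 0.0822]
tcp_rot: [0.012, 1.0, 0.012, 0.001]
wrist_force: [-3.6, -0.1, 6.5]
finger_gap: 0.0347
```

```bash
python3 -m crank '[[[0.8,0,0.1,0,0,0],[0.8,0,0.1,0,0,0],[0.8,0,0.1,0,0,0],[0.8,0,0.1,0,0,0],[0.7,0,0,0,0,0],[0,0,0,0,0,0]]]'; python3 -m crank '[[[0,0,0,0,0,0],[0,0,0,0,0,0],[0,0,0,0,0,0],[0,0,0,0,0,0],[0,0,-1,0,0,0],[0,0,-2,0,0,0],[0,0,-3,0,0,0],[0,0,-3,0,0,0],[0,0,0,0,0,0]]]' 0
python3 - <<'E'
from h import *
for n in ("side","scene"): cv2.imwrite(f"pics/{n}5.png",env.get_image(n)[:,:,::-1])
a=cv2.imread("pics/side5.png")[95:275,270:410]; cv2.imwrite("pics/c5.png",cv2.resize(a,None,fx=3.3,fy=3.3,interpolation=2))
b=cv2.imread("pics/scene5.png")[140:230,370:490]; cv2.imwrite("pics/d5.png",cv2.resize(b,None,fx=6,fy=6,interpolation=2))
E
```

```text
time_s: 16.15
tool_pos: [0.6249, -0.1618, 0.0824]
tcp_rot: [0.012, 1.0, 0.012, 0.002]
wrist_force: [0.7, 0.3, 1.6]
finger_gap: 0.035
time_s: 17.05
tool_pos: [0.6235, -0.1595, 0.1758]
tcp_rot: [0.012, 1.0, 0.012, 0.002]
wrist_force: [0.1, 0.5, 0.7]
finger_gap: 0.0854
```

View pics/c5.png

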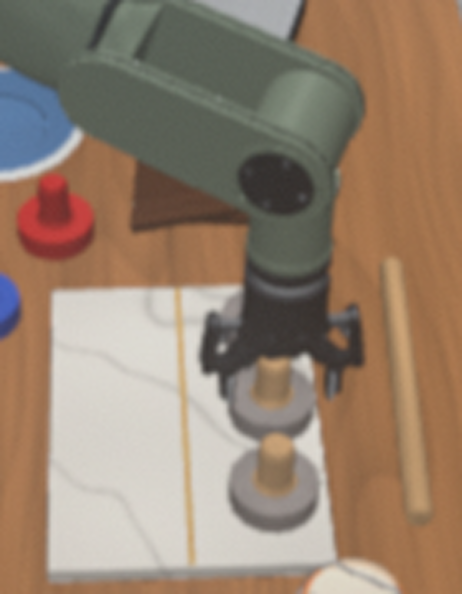

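View pics/d5.png

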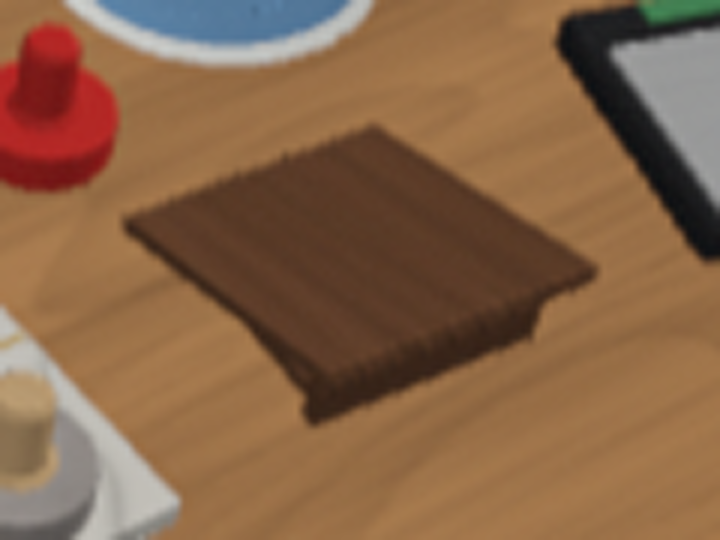

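All three stones stand past the strip in the side crop. The board face is fully visible in the scene crop, with corners at px (391,177), (432,161), (469,185) and (423,203). Fitting its pose.

Run:
```python
from h import *
from scipy.optimize import least_squares
from scipy.spatial.transform import Rotation as Ro
np.set_printoptions(precision=4,suppress=True)
px=np.array([(390.8,177),(432.5,160.8),(469.5,185),(423,203.3)])
c=np.array([(-.1,-.09,0),(-.1,.09,0),(.1,.09,0),(.1,-.09,0)])
ci=env.camera_info("scene")
def w(p):
    R=Ro.from_euler("Z",p[2])*Ro.from_euler("Y",-.28)
    return R.apply(c)+[p[0],p[1],.041]
f=lambda p:(np.array([proj("scene",x,ci) for x in w(p)])-px).ravel()
r=least_squares(f,[.59,.29,0]);print(r.x,r.fun,w(r.x))
# side check
print([proj("side",x) for x in w(r.x)])
for n,ps in (("side",[(270+275/3.3,95+440/3.3-0)]),):
    pass
```

```text
[ 0.5993  0.3156 -0.1021] [-0.9393 -0.6314  0.1598  0.2588  0.1468  0.3615  0.567  -0.0747] [[0.4945 0.2358 0.0134]
 [0.5129 0.4149 0.0134]
 [0.7041 0.3953 0.0686]
 [0.6858 0.2162 0.0686]]
[array([309.963, 163.885]), array([313.4397, 133.694 ]), array([361.2549, 124.9668]), array([360.8646, 155.4069])]
```

The fit residual is under 1 px and agrees with the board corners in the first side image. The board centre is at (0.599, 0.316) with yaw -0.10. Returning to the rough stone 1.

```bash
python3 -m crank '[[[0,-3,0,0.7,0,0.7],[0.2,-4,0,0.7,0,0.7],[0.2,-4,0,0,0,0],[0.2,-4,0,0,0,0],[0,-3.5,0,0,0,0],[0,-2.2,0,0,0,0],[0,0,0,0,0,0],[0,0,0,0,0,0]]]'
python3 - <<'E'
from h import *
im=env.get_image("wrist"); cv2.imwrite("pics/w6.png",im[:,:,::-1]); print(env.state()["tool_pos"],proj("wrist",[.63,.0515,.104]))
E
```

```text
time_s: 17.95
tool_pos: [0.617, 0.0549, 0.156]
tcp_rot: [-0.003, 1.0, -0.003, -0.014]
wrist_force: [-0.5, 0.5, -0.3]
finger_gap: 0.0853
[0.61680234 0.05470293 0.15582635] [347.263448   237.31116831]
```

View pics/w6.png

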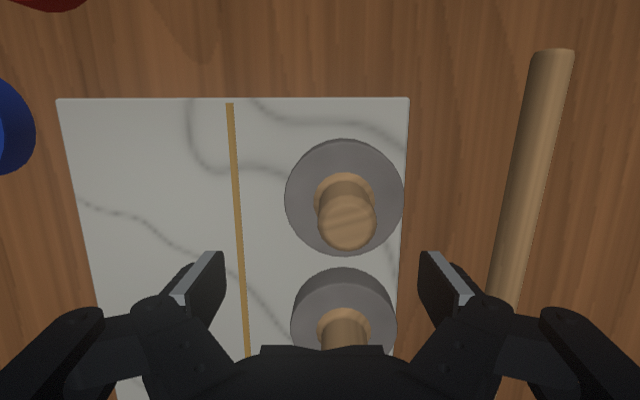

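```bash
python3 -m crank '[[[0.7,0,0.5,0,0.8,0],[0.6,0,1.5,0,0.8,0],[0,-0.1,2.3,0,0,0],[-0.1,-0.1,2,0,0,0],[0,0,0.5,0,0,0],[0,0,0,0,0,0]]]'
```

```text
time_s: 18.6
tool_pos: [0.6315, 0.0488, 0.0837]
tcp_rot: [-0.002, 1.0, -0.008, 0.002]
wrist_force: [-0.8, 1.0, 0.1]
finger_gap: 0.0852
```

```bash
python3 -m crank '[[[0,-0.5,0.1,0,0,0],[0,0,0,0,0,0]]]'; python3 -m crank '[[[0,0,0,0,0,0],[0,0,0,0,0,0],[0,0,0,0,0,0],[0,0,0,0,0,0],[0,0,0,0,0,0],[0,0,0,0,0,0]]]' 1
python3 - <<'E'
from h import *
im=env.get_image("wrist"); cv2.imwrite("pics/w7.png",im[:,:,::-1])
E
```

```text
time_s: 18.8
tool_pos: [0.6326, 0.0528, 0.0837]
tcp_rot: [-0.002, 1.0, -0.009, 0.003]
wrist_force: [1.1, 0.4, -0.4]
finger_gap: 0.0854
time_s: 19.4
tool_pos: [0.6341, 0.053, 0.0871]
tcp_rot: [-0.002, 1.0, -0.009, 0.006]
wrist_force: [-0.3, 0.4, 0.1]
finger_gap: 0.0348
```

View pics/w7.png

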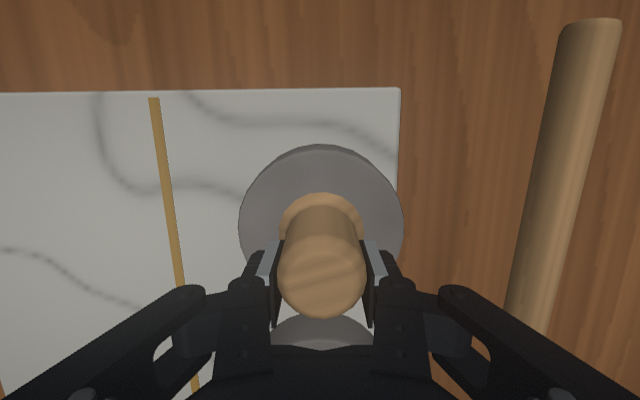

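Gripped squarely, with the knob at (320,275). Lifting clear, then across to the board.

```bash
python3 -m crank '[[[0,0,-1,0,0,0],[0,0,-2,0,0,0],[0,0,-3,0,0,0],[0,0,-3,0,0,0],[0,0,-2,0,0,0],[-0.3,-3,0,0,0,0],[-0.3,-4,0,0,0,0],[-0.3,-4,0,0,0,0],[-0.3,-4,0,0,0,0],[-0.3,-4,0,0,0,0],[0,-3,0,0,0,0],[0,0,0,0,0,0]]]'
cat > t.py <<'E'
from h import *
from scipy.spatial.transform import Rotation as Ro
import sys
np.set_printoptions(precision=3,suppress=True)
h,up=float(sys.argv[1]),float(sys.argv[2])
s=env.state(); q=s["tcp_rot"]; R=Ro.from_quat([q[1],q[2],q[3],q[0]]); p=s["tool_pos"]
B=Ro.from_euler("Z",-.1021)*Ro.from_euler("Y",-.28)
c=np.array([.5993,.3156,.041])
T=B*Ro.from_euler("X",np.pi)
goal=c+B.apply([0,0,h+up])
print("pos",p,"board-frame",B.inv().apply(p-c),"goal",goal,"shift cm tool",R.inv().apply(goal-p)*100,"rot deg",np.degrees((R.inv()*T).as_rotvec()),"F",s["wrist_force"],"F board",B.inv().apply(s["wrist_force"]))
E
python3 t.py .067 .05
```

```text
time_s: 20.65
tool_pos: [0.614, 0.2786, 0.1921]
tcp_rot: [-0.002, 1.0, -0.011, -0.005]
wrist_force: [-0.1, -0.4, -5.8]
finger_gap: 0.0344
pos [0.614 0.279 0.192] board-frame [ 0.059 -0.035  0.14 ] goal [0.567 0.319 0.153] shift cm tool [-4.74  -3.906  3.933] rot deg [-0.828 16.666  4.476] F [-0.056 -0.444 -5.78 ] F board [-1.608 -0.448 -5.552]
```

```bash
python3 -m crank '[[[-0.9,-0.8,0,0,3,0.8],[-0.9,-0.8,0,0,3,0.8],[-0.9,-0.8,0,0,3,0.8],[-0.9,-0.8,0,-0.4,3,0.8],[-0.6,-0.6,0,-0.4,3,0.8],[0,0,0,0,1.5,0.5],[0,0,0,0,0,0]]]'; python3 t.py .067 .03
```

```text
time_s: 21.35
tool_pos: [0.567, 0.3151, 0.1801]
tcp_rot: [0.012, 0.989, -0.053, 0.135]
wrist_force: [1.2, 0.2, -5.6]
finger_gap: 0.0346
pos [0.567 0.315 0.18 ] board-frame [ 0.008 -0.004  0.143] goal [0.573 0.318 0.134] shift cm tool [-0.72  -0.423  4.556] rot deg [ 0.601  0.532 -0.141] F [ 1.209  0.216 -5.597] F board [-0.412  0.338 -5.705]
```

```bash
python3 -m crank '[[[-0.3,-0.2,1.5,0.3,0.3,0],[-0.3,-0.2,1.5,0.3,0.3,0],[-0.2,-0.1,1.3,0,0,0],[0,0,1,0,0,0],[0,0,0,0,0,0]]]'; python3 t.py .067 .0
```

```text
time_s: 21.85
tool_pos: [0.5773, 0.3156, 0.1251]
tcp_rot: [0.008, 0.989, -0.054, 0.139]
wrist_force: [-0.7, -0.8, -5.6]
finger_gap: 0.0346
pos [0.577 0.316 0.125] board-frame [ 0.002 -0.002  0.087] goal [0.581 0.317 0.105] shift cm tool [-0.222 -0.228  1.989] rot deg [ 0.141  0.063 -0.349] F [-0.667 -0.812 -5.615] F board [-2.11  -0.876 -5.236]
```

Run:
```python
from h import *
for n in ("side","scene","wrist"): cv2.imwrite(f"pics/{n}8.png",env.get_image(n)[:,:,::-1])
b=cv2.imread("pics/scene8.png")[110:230,340:500]; cv2.imwrite("pics/d8.png",cv2.resize(b,None,fx=5,fy=5,interpolation=2))
```

```text
(no output)
```

View pics/d8.png

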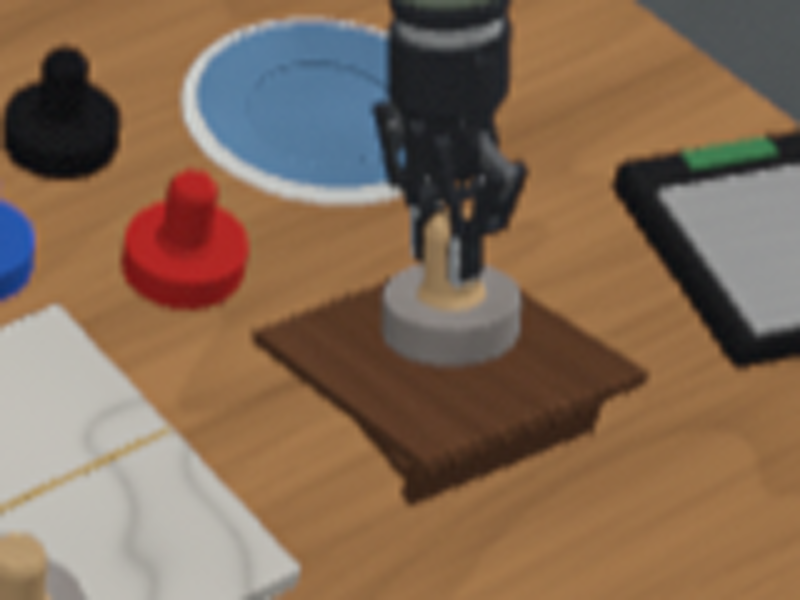

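View pics/wrist8.png

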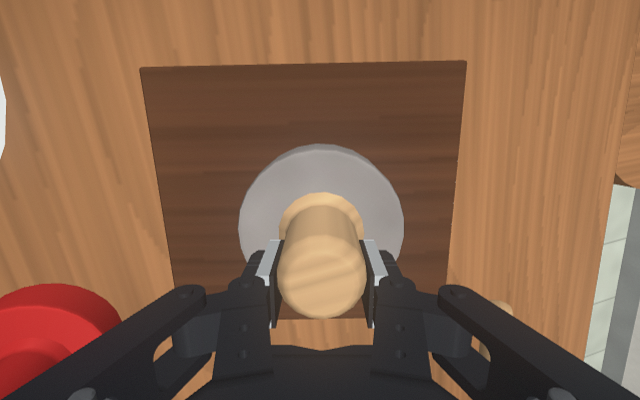

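The stone hovers centred over the board, square to its edges. Lowering gently.

```bash
python3 -m crank '[[[-0.1,-0.1,0.6,0,0,0],[0,0,0.5,0,0,0],[0,0,0.3,0,0,0]]]'; python3 t.py .067 .0;  python3 -m crank '[[[0,0,0.2,0,0,0],[0,0,0.1,0,0,0]]]'; python3 t.py .067 .0
```

```text
time_s: 22.3
tool_pos: [0.5834, 0.3186, 0.1164]
tcp_rot: [0.005, 0.988, -0.054, 0.143]
wrist_force: [0.2, -0.1, -5.7]
finger_gap: 0.0349
pos [0.583 0.319 0.116] board-frame [0.005 0.001 0.077] goal [0.581 0.317 0.105] shift cm tool [-0.541  0.139  0.983] rot deg [-0.175 -0.442 -0.375] F [ 0.234 -0.089 -5.739] F board [-1.353 -0.065 -5.582]
time_s: 22.5
tool_pos: [0.5842, 0.3185, 0.1129]
tcp_rot: [0.005, 0.988, -0.053, 0.143]
wrist_force: [-0.1, 0.2, -4.7]
finger_gap: 0.0345
pos [0.584 0.319 0.113] board-frame [0.005 0.001 0.073] goal [0.581 0.317 0.105] shift cm tool [-0.521  0.14   0.633] rot deg [-0.162 -0.421 -0.359] F [-0.113  0.162 -4.733] F board [-1.432  0.15  -4.513]
```

```bash
python3 -m crank '[[[-0.1,0,0.2,0,-0.2,0]]]';  python3 -m crank '[[[-0.1,0,0.2,0,-0.2,0]]]'; python3 t.py .067 .0
```

```text
time_s: 22.6
tool_pos: [0.584, 0.3187, 0.1109]
tcp_rot: [0.005, 0.988, -0.053, 0.142]
wrist_force: [1.2, -0.2, -3.9]
finger_gap: 0.0349
time_s: 22.7
tool_pos: [0.5835, 0.3188, 0.1085]
tcp_rot: [0.005, 0.989, -0.053, 0.14]
wrist_force: [0.4, -0.4, -4.8]
finger_gap: 0.0349
pos [0.584 0.319 0.109] board-frame [0.003 0.002 0.069] goal [0.581 0.317 0.105] shift cm tool [-0.326  0.157  0.233] rot deg [-0.181 -0.022 -0.354] F [ 0.427 -0.392 -4.831] F board [-0.888 -0.346 -4.771]
```

```bash
python3 -m crank '[[[0,0,0.15,0,0,0]]]';  python3 -m crank '[[[0,0,0.15,0,0,0]]]'; python3 t.py .067 .0
```

```text
time_s: 22.8
tool_pos: [0.5835, 0.3187, 0.1082]
tcp_rot: [0.005, 0.989, -0.053, 0.139]
wrist_force: [-11.1, -3.4, 10.6]
finger_gap: 0.0348
time_s: 22.9
tool_pos: [0.5836, 0.3187, 0.1082]
tcp_rot: [0.006, 0.989, -0.053, 0.139]
wrist_force: [-8.6, -2.7, 6.1]
finger_gap: 0.0348
pos [0.584 0.319 0.108] board-frame [0.003 0.002 0.069] goal [0.581 0.317 0.105] shift cm tool [-0.32   0.155  0.203] rot deg [-0.111  0.057 -0.345] F [-8.61  -2.704  6.109] F board [-6.279 -3.567  8.162]
```

Contact at 0.069 m with about 8 N square to the face. Releasing.

```bash
python3 -m crank '[[[0,0,0.05,0,0,0],[0,0,0.05,0,0,0],[0,0,0,0,0,0],[0,0,0,0,0,0],[0,0,0,0,0,0]]]' 0; python3 t.py .067 0
python3 - <<'E'
from h import *
for n in ("scene","wrist"): cv2.imwrite(f"pics/{n}9.png",env.get_image(n)[:,:,::-1])
b=cv2.imread("pics/scene9.png")[110:230,340:500]; cv2.imwrite("pics/d9.png",cv2.resize(b,None,fx=5,fy=5,interpolation=2))
E
```

```text
time_s: 23.4
tool_pos: [0.5894, 0.3211, 0.114]
tcp_rot: [0.002, 0.988, -0.053, 0.146]
wrist_force: [-0.1, -0.1, 1.3]
finger_gap: 0.0854
pos [0.589 0.321 0.114] board-frame [0.01  0.004 0.073] goal [0.581 0.317 0.105] shift cm tool [-1.019  0.457  0.589] rot deg [-0.522 -0.719 -0.394] F [-0.05  -0.076  1.261] F board [ 0.308 -0.081  1.224]
```

View pics/d9.png

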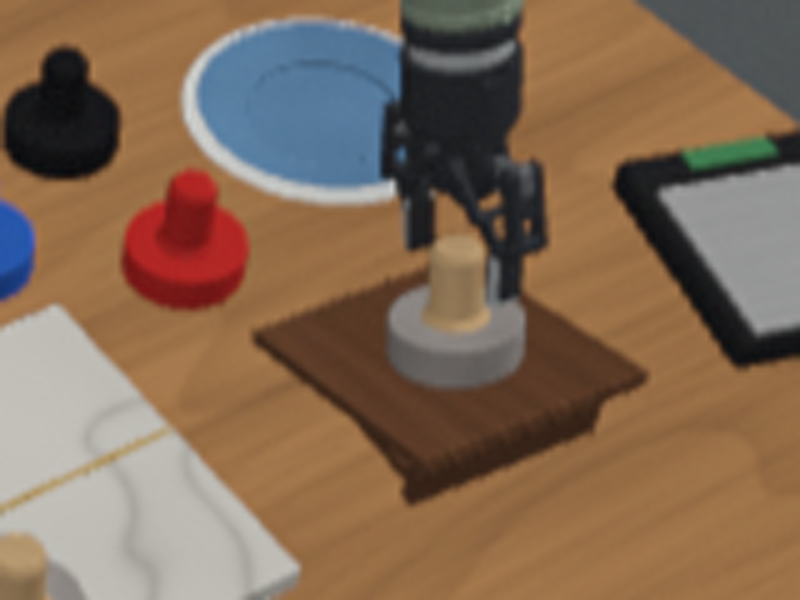

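View pics/wrist9.png

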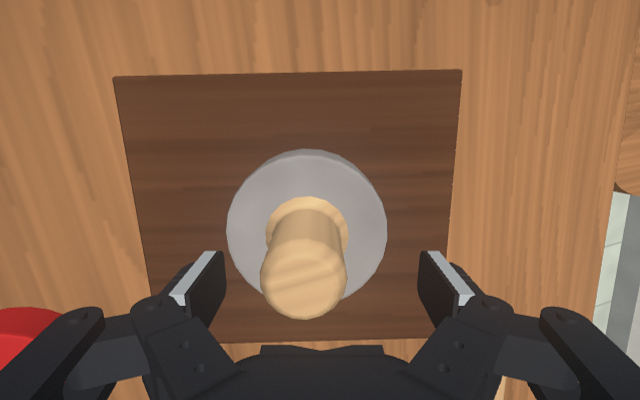

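The stone rests flat at mid-board and stays there. Backing off along the knob.

```bash
python3 -m crank '[[[-0.4,0,-1,0,0,0],[-0.3,0,-2,0,0,0],[0,0,-3,0,0,0],[0,0,-3,0,0,0],[0,0,-3,0,0,0],[-2,0,-3,0,0,0],[-2,0,-2,0,0,0],[0,0,0,0,0,0],[0,0,0,0,0,0]]]'
python3 - <<'E'
from h import *
for n in ("scene","side","wrist"): cv2.imwrite(f"pics/{n}10.png",env.get_image(n)[:,:,::-1])
a=cv2.imread("pics/side10.png")[95:275,230:410]; b=cv2.imread("pics/scene10.png")[130:280,240:480]
cv2.imwrite("pics/c10.png",cv2.resize(a,None,fx=3.3,fy=3.3,interpolation=2)); cv2.imwrite("pics/d10.png",cv2.resize(b,None,fx=3.3,fy=3.3,interpolation=2))
E
```

```text
time_s: 24.4
tool_pos: [0.4893, 0.3296, 0.2716]
tcp_rot: [0.002, 0.988, -0.053, 0.145]
wrist_force: [-0.6, 0.1, -0.9]
finger_gap: 0.0857
```

View pics/c10.png

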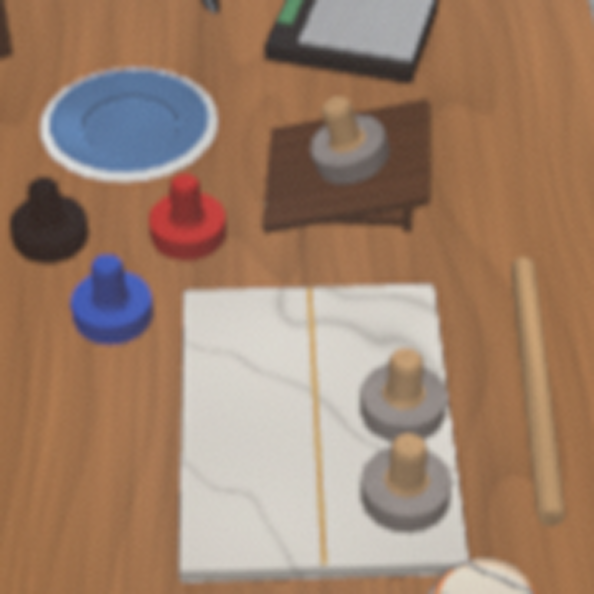

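View pics/d10.png

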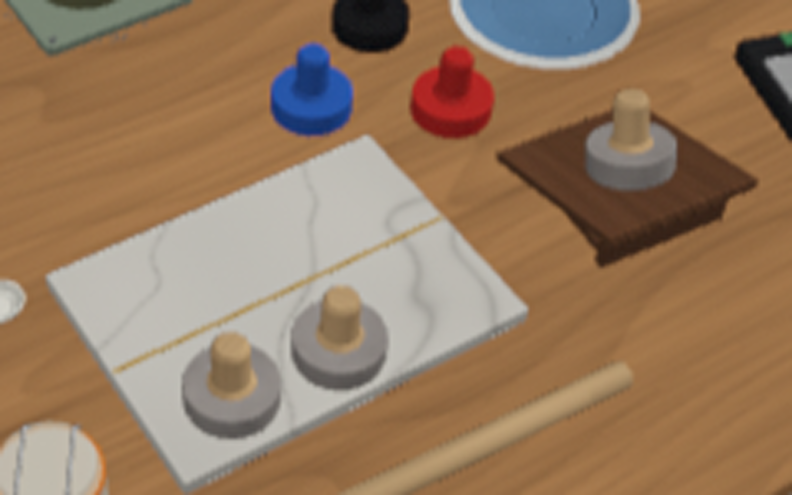

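Both views show the stone flat mid-board (side crop (348,148)), the other two upright past the strip (side crop (402,400) and (406,487)), and the gripper well clear. One quick numeric check, then I'll hand in.

Run:
```python
from h import *
from scipy.spatial.transform import Rotation as Ro
np.set_printoptions(precision=4,suppress=True)
B=Ro.from_euler("Z",-.1021)*Ro.from_euler("Y",-.28); c=np.array([.5993,.3156,.041])
for n,p in (("side",(332.1,126.8)),("scene",(431.5,160.3))):
    o,d=ray(n,p); o=B.inv().apply(o-c); d=B.inv().apply(d); print("board",n,o+d*(.084-o[2])/d[2])
Y=Ro.from_euler("Z",-.013)
for p in ((352.7,204.1),(353.6,230.5)): print("slab",Y.inv().apply(atz("side",p,.104)-[.5415,-.06,0]))
for n in ("side",):
  env.get_image(n)
  for l,z in (("bowl",.04),("jar",.07),("rolling_pin",.014)):
    d=env.outline_of(n,l)
    if d: print(l,round(d[0]["conf"],2),d[0]["location"])
print(env.state()["wrist_force"]); env.finish_job()
```

```text
board side [0.0062 0.0033 0.084 ]
board scene [0.0126 0.0019 0.084 ]
slab [0.0892 0.0026 0.104 ]
slab [ 0.0843 -0.109   0.104 ]
bowl 0.68 [312.5, 335.6]
jar 0.58 [373.0, 286.0]
rolling_pin 0.64 [395.9, 217.3]
[-0.0713 -0.3078  0.2638]
the job is handed in; nothing more can be done
```

I slid all three stones across the brass strip, set the rough one on the recipe board, and handed the job in about 25 s in, well inside the 72 s limit. No verdict is reported, so what follows is from my own checks.

- **Which one drags:** the stone that started leftmost (at y ≈ 0.05 m) resisted with about 0.5 of the load on it. The other two resisted with about 0.2, more than the 0.1 given for polished soles, but the contrast was clear.
- **Rough stone:** it touched the board at about 10 N and looked flat in the pictures. It sits about 6–13 mm up the slope from the board's centre and 2–3 mm to the side; the two camera views differ by about 6 mm along the slope.
- **Other two stones:** both look upright on the slab, with centres about 89 and 84 mm past the strip's middle.
- **Other kitchen things:** the bowl, jar and rolling pin were within about 2 pixels of where they started. I checked the spoon and plates only by eye, if at all.
- **Worth knowing:** gripping lifted stone 1, and perhaps stone 3, roughly 1 mm off the near part, well under the 15 mm limit. I then pressed them back down before sliding. The gripper was clear of everything at hand-in.

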